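# Sort the handed corner guides into the side bins and shut the lids

### The job

Put the rolling-frame corner guides away: slide the three guides that lie on the deck of the sorting case off its sides, the left-hand ones into the left bin and the right-hand one into the right bin, where its fellow already lies, pushing them along the deck rather than picking them up. Finish with both bin lids fully shut over them, and leave the tools that lie around the case where they are.

Things in the scene. Friction and masses are not known exactly. Their poses are not given: they have to be found in the camera images.
- case: plywood sorting case fixed to the table, 246 mm deep (x), 432 mm wide (y): a white deck in the middle, 72 mm above the table, and a bin on its left and right. Origin on the table under its middle; x points away from the robot, y left (both turn with the case), z up
- deck (a point): middle of the deck's top. The deck is 230 mm (x) by 180 mm (y); the case's front and back panels stand 8 mm above it; its left and right sides are open edges, 90 mm from the middle, and a guide pushed over one drops into the bin beside it
- left_bin (a point): middle of the floor of the left bin, 149 mm left of the case's middle. The bin is open on top, 230 mm long (x) and 118 mm wide (y), from the deck's edge to the outer wall; floor 7 mm above the table
- right_bin (a point): middle of the floor of the right bin, the mirror image, 149 mm right of the case's middle. It already holds one right-hand guide
- left_lid (a joint): lid of the left bin: plywood flap 227 mm long (x), 5 mm thick, free edge 122 mm from the hinge line on the bin's outer wall. 0 = shut (flat over the bin, free edge on the deck's edge), 1.57 = upright, up to 2.1 = leaning outward. Stiff hinge: it stays where it is left and takes 1 to 2 N at the free edge
- right_lid (a joint): lid of the right bin, the mirror image of the left one, same values
- left_lid_hinge (a point): middle of the left lid's hinge line, which runs along the case's x, 74 mm above the table
- right_lid_hinge (a point): middle of the right lid's hinge line, likewise
- left_guide_1_c (a point): left-hand corner guide on the deck, steel, about 60 g, lying foot down: L-shaped foot 6 mm thick, arms 16 mm wide, 56 mm (long) and 34 mm (short); 18 mm high fence on both outer edges, dark screw at the heel. Long arm pointing away from you, the short arm points left. Point: centre of mass in plan, 9 mm above the underside. x along the long arm, y towards the short arm
- left_guide_2_c (a point): another left-hand guide on the deck, the same. From the point, the long arm ends at x = 33 mm, the heel's outer faces lie at x = -23 and y = -12 mm, the short arm ends at y = 22 mm
- right_guide_1_c (a point): the right-hand guide on the deck, the mirror image: with the long arm pointing away from you the short arm points right. Same point; x along the long arm, y away from the short arm
- right_guide_2_c (a point): the right-hand guide that already lies in the right bin, same point and axes
- cutter_flower: small flower-shaped cutter, 20 x 20 x 21 mm, on the table behind the case; leave alone
- cutter_round: small lobed cutter, 23 x 22 x 18 mm, on the table behind the case; leave alone
- bone_tool: white modelling tool, 141 x 12 x 11 mm, on the table in front of the case; leave alone
Things that resemble listed ones, but are neither listed nor needed, are in the scene too. What is shaped like the part that bears left_guide_2_c but pink or red is not meant.

How it is judged:
By the outcome, as a careful person would: the job done as asked, in the order asked, and still so for the second after the job is handed in, with the robot touching nothing.
It also fails if it takes over 64 s, if anything falls off the work surface, if the arm or the gripper's body presses on something with over 40 N, if the wrist force passes 120 N, or if a joint passes its speed limit or range.

### The arm

A 6-joint arm with a two-finger parallel gripper is mounted at the origin on a cart in front of the work surface, level with it; the furniture and walls round the work are solid. World frame = base frame: x ahead of the robot, y to its left, z up, the work surface at z = 0. Lengths are in m, angles in rad, forces in N, time in s.
With the tool pointing down it reaches from about 0.4 to 0.925 m from the base axis. Payload 3.4 kg.
Tool frame: the origin (TCP) lies on the centre line of the jaws, within the pads' length; the fingertips stand 14 mm ahead of it and the grasp point (between the pads) lies 5 mm behind it; z points along the fingers, y is the line along which they close (so a half turn about z gives the same grasp; the last joint's range is limited). The gripper opens to 85 mm and grips with 20 to 120 N. Pads are 22 mm wide; open, the fingers measure 114 mm over their backs; the gripper's body (76 mm by 85 mm) begins 54 mm behind the grasp point. The pads swing forward as they close: fully open they stand 13 mm farther back than shut.
Start: joints at [-1.403, 0.307, 1.506, -0, 1.328, -0.073], TCP at [0.137, -0.558, 0.245] pointing down, gripper open.
Joint ranges: [-3.12, 3.12], [-1.05, 2.28], [0.14, 2.33], [-1.42, 4.57], [0.1, 2.73], [-2.68, 2.68]. Speed limits (rad/s): [2.57, 2.57, 3.14, 3.14, 3.14, 3.14].

### API

Orientations are given as a rotation vector (axis times angle).
In Python, from cell import env, imaging, workorder gives the robot as it stands.
- The arm moves only by the tool carry_out, never from a script. Its argument "series" is a list of rows, each an object with "jaw": the closure, from -1 (fully open) to 1 (shut); "slide": the shift along the tool's x, y, z in mm, a list of three; "spin": the turn about the tool's z in degrees. A call has 1 to 12 rows; each row is the pose to reach, as a shift and turn from the pose commanded when the call began, along the tool's axes at that moment; what a row does not reach only later rows make up. A row lasts 1/8 s, in which the tool goes at most 62.5 mm and 10.7 degrees, less where a joint would pass 70% of its speed; a pose out of reach is approached as far as the arm can. A call with a gripper value outside its range is refused whole. The fingers move at their own pace and stop on an object; the grip force is fixed at half the most. Time passes only in rows, so rows that repeat a pose let the fingers close. It gives the time, the measured TCP pose, the force, the opening and the grip force at its end, in the units of the state.
- env.get_state(): the state, without advancing time (a new reading comes with each control period).
- imaging.read_camera(name): name is "side" or "top"; returns a dict with "color" (400x640x3 uint8, blue, green, red), "intrinsics" (3x3 intrinsics, pixels), "D" ([k1, k2, p1, p2, k3] as OpenCV has them; the pictures are not rectified), "R" (3x3) and "t" (3): a world point X has camera coordinates R X + t. Camera axes: x right, y down, z forward; pixel columns grow to the right and rows downward; lengths in m; the calibration is good to about 2 mm. A picture is of the moment at which its call begins. There is no depth.
- workorder.hand_in(): hands the job in; it is judged then, once.
The state is a dict: "t": time; "q": joint angles; "joint_vel": joint speeds; "tau": joint torques, N m; "ee_pos": TCP position; "tcp_rot": TCP orientation; "force": force on the tool from outside, world axes, zero at the start; "wrist_torque": the same for the moment, N m; "finger_gap": finger opening in m; "grasp_force": force on a finger pad.
Only numpy, scipy, OpenCV 4.12 (cv2) and the standard library are available. Lean on these libraries where they do the work, as an engineer would, in place of code of your own. Each camera call takes 0.05 s, during which the arm holds its last target. There are 200 camera calls.

## Working session

There is one attempt and no reset: what is moved stays moved. The work goes in short steps, Python scripts to look and compute and a tool call to move; the robot and the scene stay as the last step left them, time stands still between calls to the robot, and variables do not carry over. Pictures are saved under pics/ and viewed, at most 10 in all, crops included, and the job is handed in when it is done.

Besides the shell and the picture viewer there is one more tool, called after "Emit:" as name(argument=value, ...) on one line, values as JSON. carry_out: Moves the arm, as the interface text tells. Its arguments: {"type":"object","properties":{"series":{"type":"array","items":{"type":"object","properties":{"jaw":{"type":"number"},"slide":{"type":"array","items":{"type":"number"}},"spin":{"type":"number"}}}}},"required":["series"]}

```bash
ls; mkdir -p pics; cat > h.py <<'E'
import numpy as np, cv2
from cell import env, imaging, workorder
def grab(n,f=None):
    c=imaging.read_camera(n)
    if f: cv2.imwrite('pics/'+f,c['color'])
    np.savez('cam_'+n,**{k:np.array(v) for k,v in c.items()}); return c
def load(n): return dict(np.load('cam_'+n+'.npz'))
def ray(c,uv):
    p=cv2.undistortPoints(np.array(uv,float).reshape(-1,1,2),c['intrinsics'],c['D']).reshape(-1,2)
    d=np.c_[p,np.ones(len(p))]@c['R']; return -c['R'].T@c['t'],d
def atz(c,uv,z):
    o,d=ray(c,uv); return o+d*((z-o[2])/d[:,2])[:,None]
def proj(c,X):
    return cv2.projectPoints(np.array(X,float).reshape(-1,1,3),cv2.Rodrigues(c['R'])[0],c['t'],c['intrinsics'],c['D'])[0].reshape(-1,2)
E
python3 - <<'E'
from h import *
a=grab('top','top0.png');b=grab('side','side0.png')
for c in(a,b): print((-c['R'].T@c['t']).round(3),c['R'].round(2).tolist(),c['intrinsics'][0,0])
s=env.get_state();print(s['t'],s['ee_pos'],s['tcp_rot'],s['force'],s['finger_gap'])
E
```

```text
pics
[0.419 0.068 1.098] [[0.03, -1.0, 0.04], [-1.0, -0.03, -0.08], [0.09, -0.04, -1.0]] 422.1849570440628
[-0.177  1.018  0.849] [[-0.81, -0.58, -0.01], [-0.3, 0.44, -0.85], [0.5, -0.68, -0.53]] 514.9931642026428
0.1 [ 0.13699606 -0.55782078  0.24446276] [-3.11699168e+00 -3.77077185e-01  1.22616954e-04] [-0.02797611  0.93277074  0.43215205] 0.08580758707821526
```

View pics/top0.png

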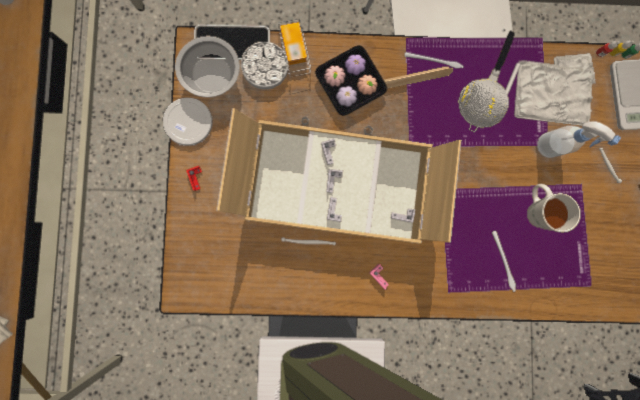

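View pics/side0.png

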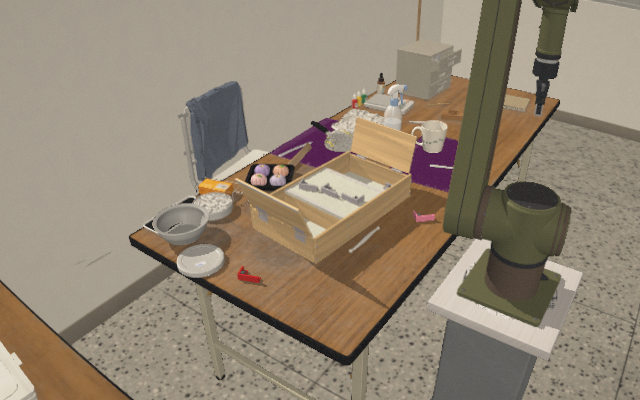

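The top view shows the case at about (340,183), with both lids open and leaning out. Three guides lie on the deck around (330,150), (335,182) and (333,210), and one in the right bin at (403,215). I'll enlarge this area.

```bash
python3 - <<'E'
from h import *
a=load('top')['color']
cv2.imwrite('pics/c0.png',cv2.resize(a[105:250,212:468],None,fx=3.125,fy=3.125,interpolation=cv2.INTER_CUBIC))
cv2.imwrite('pics/c1.png',cv2.resize(a[130:230,290:430],None,fx=5.7,fy=5.7,interpolation=cv2.INTER_CUBIC))
E
```

```text
(no output)
```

View pics/c0.png

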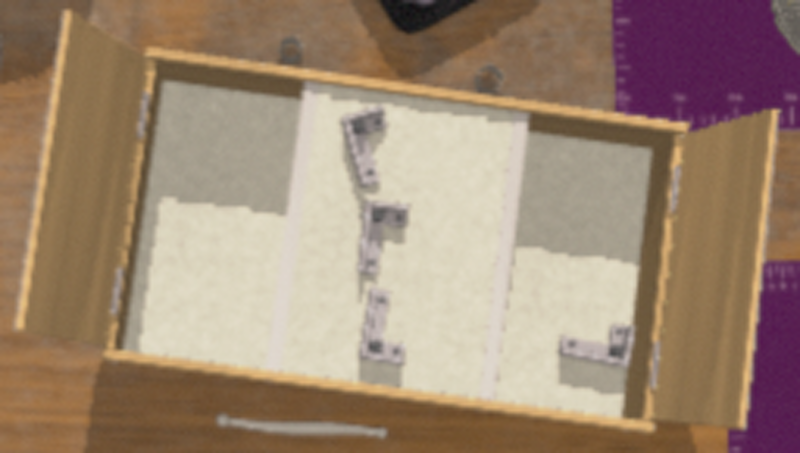

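View pics/c1.png

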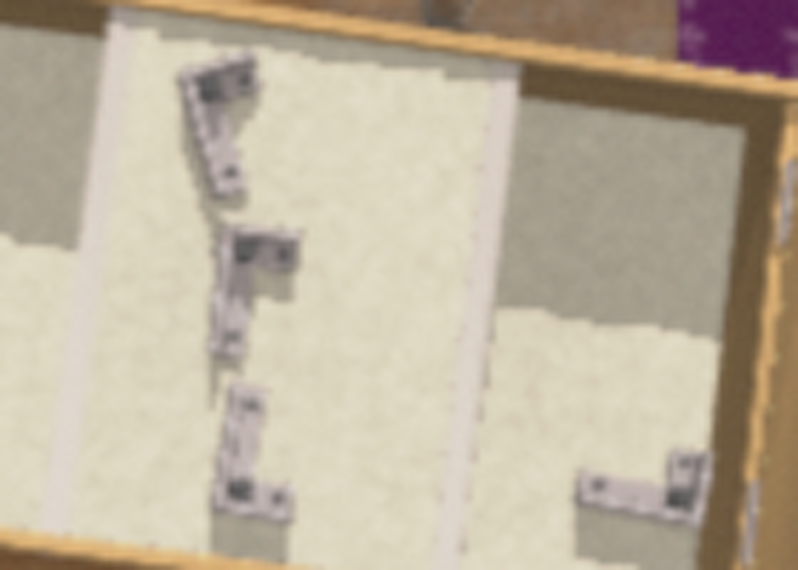

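Guides A (heel c1 182,75) and B (heel 222,228) have their long arms toward the robot and short arms to the right, so they are left-handed. Guide C (heel 215,510) has its long arm away and its short arm to the right, so it is right-handed. The case's outer corners in c0 are (148,48), (688,122), (652,428) and (107,352).

```bash
python3 - <<'E'
from h import *
c=load('top')
f=lambda p,s,o:(np.array(p)+.5)/s-.5+np.array(o)
P=atz(c,f([(148,48),(688,122),(652,428),(107,352)],3.125,(212,105)),.08)
print(P.round(4)); print([np.linalg.norm(P[i]-P[(i+1)%4]).round(4) for i in range(4)])
# fit case pose: order back-left, back-right, front-right, front-left in case frame
M=np.array([(.123,.216),(.123,-.216),(-.123,-.216),(-.123,.216)])
Q=P[:,:2]; m=Q.mean(0); H=M.T@(Q-m); th=np.arctan2(H[0,1]-H[1,0],H[0,0]+H[1,1])
Rz=np.array([[np.cos(th),-np.sin(th)],[np.sin(th),np.cos(th)]])
print('case',m,np.degrees(th)); print(((Q-m)@Rz-M).round(4))
np.savez('case',m=m,R=Rz)
D=atz(c,f([(302,85),(528,115),(495,400),(268,370)],3.125,(212,105)),.072)
print('deck',((D[:,:2]-m)@Rz).round(4))
L=atz(c,f([(66,12),(17,328),(778,110),(745,428)],3.125,(212,105)),.19)
print('lid edges @z.19',((L[:,:2]-m)@Rz).round(4))
for n,p in dict(A=[(182,75),(255,55),(215,198),(243,190)],B=[(222,228),(298,232),(212,360),(240,360)],C=[(215,515),(292,520),(232,388),(265,388)]).items():
  G=atz(c,f(p,5.7,(290,130)),.087); print(n,(1000*((G[:,:2]-m)@Rz)).round(1).tolist())
E
```

```text
[[ 0.6904  0.1721  0.08  ]
 [ 0.6463 -0.2552  0.08  ]
 [ 0.4047 -0.2277  0.08  ]
 [ 0.452   0.1946  0.08  ]]
[np.float64(0.4295), np.float64(0.2431), np.float64(0.4249), np.float64(0.2395)]
case [ 0.54834322 -0.02906347] -6.0959014804982585
[[-0.0031 -0.0009]
 [-0.0016  0.0015]
 [ 0.0013  0.0033]
 [ 0.0034 -0.0039]]
deck [[ 0.1098  0.0919]
 [ 0.1111 -0.089 ]
 [-0.1163 -0.0903]
 [-0.1167  0.0881]]
lid edges @z.19 [[ 0.1091  0.2607]
 [-0.1136  0.261 ]
 [ 0.1108 -0.2451]
 [-0.115  -0.2452]]
A [[84.0, 56.4], [97.0, 26.6], [33.4, 35.5], [38.5, 24.2]]
B [[21.1, 30.9], [23.8, -1.4], [-35.4, 27.8], [-33.7, 16.1]]
C [[-100.1, 18.1], [-97.9, -14.4], [-46.0, 17.9], [-44.1, 4.0]]
```

```bash
cat >> h.py <<'E'
from scipy.spatial.transform import Rotation as Ro
_k=np.load('case.npz') if __import__('os').path.exists('case.npz') else None
def tocase(p): return np.r_[(np.array(p[:2])-_k['m'])@_k['R'],p[2]]
def need(x,y,z,s=None):
    "slide(mm)+spin to get tool to case coords (mm), tool x=case y, tool y=case x"
    s=s or env.get_state(); R=Ro.from_rotvec(s['tcp_rot']).as_matrix()
    w=np.r_[_k['m']+_k['R']@np.array([x,y])/1000,z/1000]
    c=_k['R']; T=np.array([[c[0,1],c[0,0],0],[c[1,1],c[1,0],0],[0,0,-1.]])
    return (1000*R.T@(w-s['ee_pos'])).round(1), np.degrees(Ro.from_matrix(R.T@T).as_rotvec()).round(2)
def st():
    s=env.get_state(); print(s['t'],'case mm',(1000*tocase(s['ee_pos'])).round(1),'F',np.round(s['force'],1),'gap',s['finger_gap']); return s
E
python3 -c "
from h import *
st();print(need(-11,-17,275),need(-11,-17,140))"
```

```text
0.1 case mm [-352.9 -569.4  244.5] F [-0.   0.9  0.4] gap 0.08580758707821526
(array([ 509.4, -403.2,  -29.7]), array([-9.000e-02, -7.000e-02, -7.011e+01])) (array([ 509.4, -403. ,  105.3]), array([-9.000e-02, -7.000e-02, -7.011e+01]))
```

Emit:
carry_out(series=[{"jaw":1,"slide":[20,-15,-30],"spin":-5},{"jaw":1,"slide":[60,-48,-30],"spin":-15},{"jaw":1,"slide":[105,-83,-30],"spin":-24},{"jaw":1,"slide":[150,-119,-30],"spin":-33},{"jaw":1,"slide":[195,-155,-30],"spin":-42},{"jaw":1,"slide":[245,-194,-30],"spin":-50},{"jaw":1,"slide":[295,-234,-30],"spin":-58},{"jaw":1,"slide":[345,-273,-30],"spin":-66},{"jaw":1,"slide":[395,-313,-30],"spin":-70.1},{"jaw":1,"slide":[445,-352,-30],"spin":-70.1},{"jaw":1,"slide":[490,-388,-30],"spin":-70.1},{"jaw":1,"slide":[509.4,-403,-30],"spin":-70.1}])

```text
t: 1.6
ee_pos: [0.5372, -0.0425, 0.2748]
tcp_rot: [-2.332, -2.103, -0.001]
force: [-0.6, -0.5, 0.6]
finger_gap: 0.0001
grasp_force: 0.0
```

```bash
python3 -c "
from h import *
st();print(need(-11,-17,275),need(-11,-17,90))"
```

```text
1.6 case mm [ -9.6 -14.6 274.8] F [-0.6 -0.5  0.6] gap 0.0001489037729663867
(array([-2.4, -1.4, -0.2]), array([-0.01, -0.05,  0.19])) (array([ -2.6,  -1.3, 184.8]), array([-0.01, -0.05,  0.19]))
```

Emit:
carry_out(series=[{"jaw":1,"slide":[-3,-1.5,50]},{"jaw":1,"slide":[-3,-1.5,100]},{"jaw":1,"slide":[-3,-1.5,140]},{"jaw":1,"slide":[-3,-1.5,165]},{"jaw":1,"slide":[-3,-1.5,180]},{"jaw":1,"slide":[-3,-1.5,184]},{"jaw":1,"slide":[-3,-1.5,184.8]}])

```text
validation failed for argument at $.se...
```

```bash
python3 - <<'E'
from h import *
st()
a=grab('top')['color'];b=grab('side')['color']
A=cv2.resize(a[115:235,270:400],(520,480),interpolation=cv2.INTER_CUBIC)
B=cv2.resize(b[165:225,280:400],(520+80-0,300),interpolation=cv2.INTER_CUBIC)
cv2.imwrite('pics/t1.png',cv2.resize(b[150:230,270:400],(790,486),interpolation=cv2.INTER_CUBIC))
E
```

```text
1.6 case mm [ -9.6 -14.6 274.8] F [-0.6 -0.5  0.6] gap 0.0001489037729663867
```

View pics/t1.png

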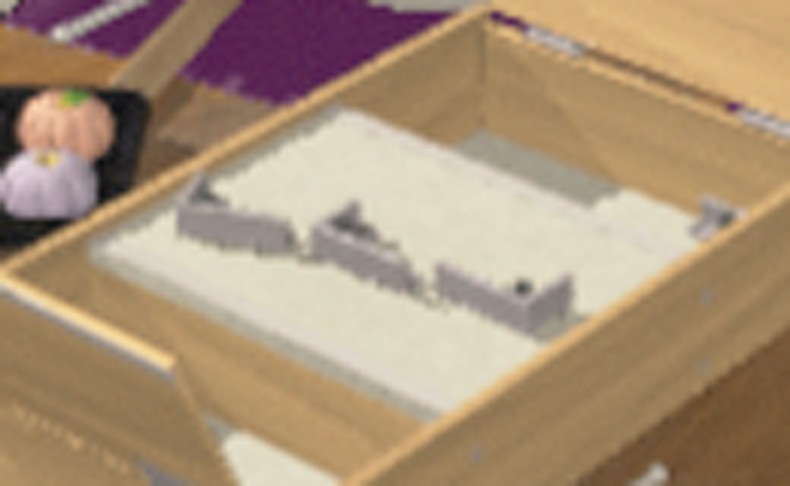

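The side view shows all three guides foot down: A at (235,225), B at (360,250) and C at (505,295). The move was refused because spin is required in every row.

Emit:
carry_out(series=[{"jaw":1,"slide":[0,0,50],"spin":0},{"jaw":1,"slide":[0,0,100],"spin":0},{"jaw":1,"slide":[0,0,140],"spin":0},{"jaw":1,"slide":[0,0,165],"spin":0},{"jaw":1,"slide":[0,0,180],"spin":0},{"jaw":1,"slide":[0,0,185],"spin":0},{"jaw":1,"slide":[0,0,185],"spin":0}])

```text
t: 2.58
ee_pos: [0.536, -0.046, 0.0908]
tcp_rot: [2.336, 2.099, 0.001]
force: [-1.0, 0.2, -0.3]
finger_gap: -0.0001
grasp_force: 0.0
```

```bash
python3 - <<'E'
from h import *
st()
b=grab('side')['color']
cv2.imwrite('pics/t2.png',cv2.resize(b[150:230,270:400],(790,486),interpolation=cv2.INTER_CUBIC))
E
```

```text
2.575 case mm [-10.5 -18.1  90.8] F [-1.   0.2 -0.3] gap -6.530076891778586e-05
```

View pics/t2.png

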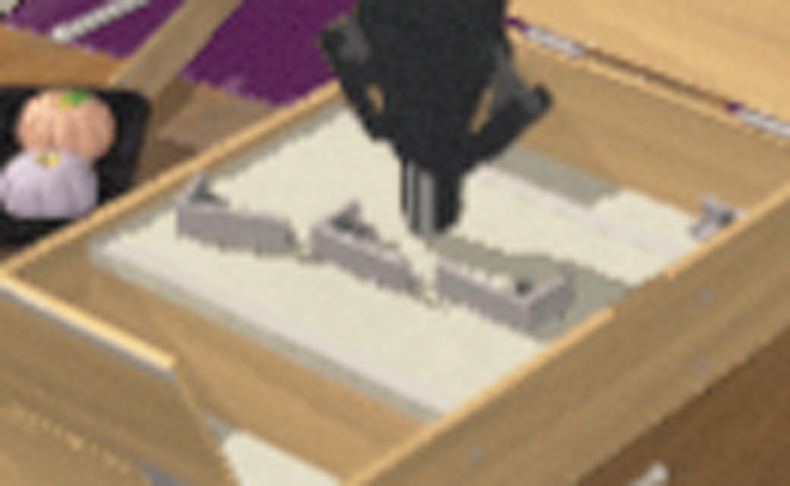

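The closed fingertips are at (430,235), right of B's long arm. I'll check by projection where B lies against the finger in this view.

```bash
python3 - <<'E'
from h import *
c=load('side'); k=np.load('case.npz')
def W(x,y,z): return np.r_[k['m']+k['R']@np.array([x,y])/1000,z/1000]
for n,p in dict(tip=(-10.5,-18,77),Bheel_top=(21,31,90),Bend_top=(-35,28,90),Bend_bot=(-35,28,72),Aheel=(84,56,90),Aend=(33.4,35.5,90),Cheel=(-100,18,90),Cend=(-46,18,90),dkBL=(115,90,72),dkBR=(115,-90,72)).items():
    u=proj(c,[W(*p)])[0]; print(n,((u-[270,150]+.5)*6.077-.5).round(0))
E
```

```text
tip [429. 235.]
Bheel_top [311. 230.]
Bend_top [406. 268.]
Bend_bot [406. 301.]
Aheel [178. 206.]
Aend [285. 225.]
Cheel [530. 308.]
Cend [438. 267.]
dkBL [ 84. 245.]
dkBR [333. 107.]
```

Emit:
carry_out(series=[{"jaw":1,"slide":[0,0,2],"spin":0},{"jaw":1,"slide":[8,0,2],"spin":0},{"jaw":1,"slide":[15,0,2],"spin":0},{"jaw":1,"slide":[20,0,2],"spin":0},{"jaw":1,"slide":[26,0,2],"spin":0},{"jaw":1,"slide":[33,0,2],"spin":0},{"jaw":1,"slide":[41,0,2],"spin":0},{"jaw":1,"slide":[49,0,2],"spin":0},{"jaw":1,"slide":[57,0,2],"spin":0},{"jaw":1,"slide":[65,0,2],"spin":0},{"jaw":1,"slide":[71,0,2],"spin":0},{"jaw":1,"slide":[75,0,2],"spin":0}])

```text
t: 4.12
ee_pos: [0.5437, 0.0294, 0.0883]
tcp_rot: [-2.336, -2.1, 0.0]
force: [0.2, -0.2, -0.1]
finger_gap: 0.0001
grasp_force: 0.1
```

```bash
python3 - <<'E'
from h import *
st()
b=grab('side')['color']
cv2.imwrite('pics/t3.png',cv2.resize(b[150:230,270:400],(790,486),interpolation=cv2.INTER_CUBIC))
E
```

```text
4.125 case mm [-10.8  57.7  88.3] F [ 0.2 -0.2 -0.1] gap 8.796287332608885e-05
```

View pics/t3.png

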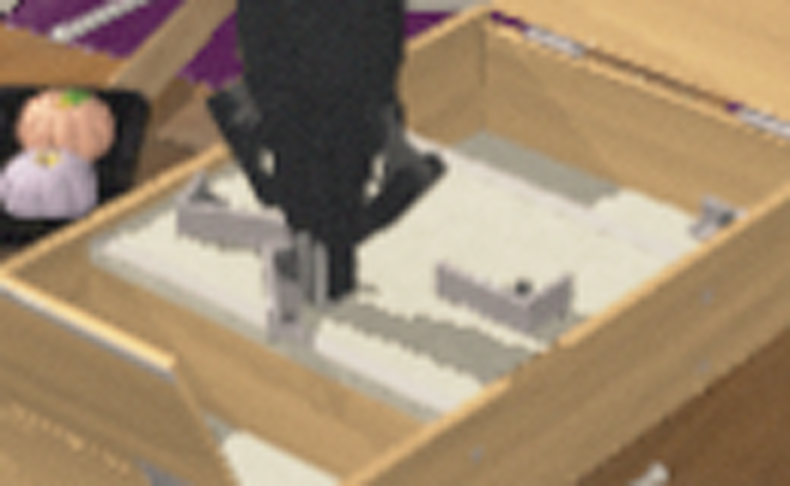

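B has swung so that its long arm points at the left edge (280,300), and its end (290,330) is near the edge. I'll back off and measure it by code.

Emit:
carry_out(series=[{"jaw":1,"slide":[-8,0,0],"spin":0},{"jaw":1,"slide":[-15,0,-15],"spin":0},{"jaw":1,"slide":[-50,-10,-70],"spin":0},{"jaw":1,"slide":[-100,-20,-120],"spin":0},{"jaw":1,"slide":[-160,-20,-150],"spin":0},{"jaw":1,"slide":[-220,-20,-160],"spin":0},{"jaw":1,"slide":[-235,-20,-160],"spin":0}])

```text
t: 5.05
ee_pos: [0.4987, -0.2067, 0.2514]
tcp_rot: [2.336, 2.093, 0.002]
force: [-0.3, 0.8, -0.0]
finger_gap: 0.0
grasp_force: 0.0
```

```bash
cat >> h.py <<'E'
from scipy.optimize import minimize
def W(x,y,z): return np.r_[_k['m']+_k['R']@np.array([x,y])/1000,z/1000]
def boxes(hand,z0):
    s=hand # +1 left (short arm +y), -1 right
    b=[(-23,33,-12,4,0,6),(-23,-7,-12,22,0,6),(-23,33,-12,-10,0,18),(-23,-21,-12,22,0,18)]
    return [np.array([(x,s*y,z+z0) for x in q[:2] for y in q[2:4] for z in q[4:]],float) for q in b]
def render(c,pose,hand,z0,sc=4,off=(0,0),shape=None):
    m=np.zeros(shape,np.uint8); x,y,t=pose; ct,sn=np.cos(t),np.sin(t)
    for B in boxes(hand,z0):
        P=np.array([W(x+ct*p[0]-sn*p[1],y+sn*p[0]+ct*p[1],p[2]) for p in B])
        u=(proj(c,P)+.5-off)*sc
        cv2.fillConvexPoly(m,cv2.convexHull(np.round(u).astype(np.int32)),255)
    return m
def mask(c,r,sc=4):
    "deck region r=(u0,v0,u1,v1): pixels unlike the white deck"
    im=cv2.resize(c['color'][r[1]:r[3],r[0]:r[2]],None,fx=sc,fy=sc,interpolation=cv2.INTER_CUBIC).astype(int)
    b,g,rr=im[...,0],im[...,1],im[...,2]
    return im,(rr-b<12)
E
python3 - <<'E'
from h import *
st()
c=grab('top'); grab('side')
k=[proj(c,[W(x,y,72)])[0] for x,y in((110,85),(110,-85),(-110,-85),(-110,85))]
im=c['color'].astype(int); M=np.zeros(im.shape[:2],np.uint8); cv2.fillConvexPoly(M,np.int32(k),1)
d=im[...,2]-im[...,0]
print(np.percentile(d[M>0],[2,5,10,20,50,80]),np.percentile(im[...,1][M>0],[1,5,10,20,50]))
def rd(x,y): u=proj(c,[W(x,y,72)])[0].round().astype(int); return im[u[1],u[0]]
print(rd(0,-50),rd(-80,50), im[211,333],im[150,326],im[214,333])
E
```

```text
5.05 case mm [ -30.5 -181.9  251.4] F [-0.3  0.8 -0. ] gap 4.027831384616679e-05
[10. 13. 17. 23. 27. 28.] [115. 148. 163. 202. 217.]
[196 218 224] [203 222 228] [188 191 204] [139 141 152] [135 137 144]
```

```bash
cat >> h.py <<'E'
def combo(f):
    a,b=grab('top')['color'],grab('side')['color']
    A=cv2.resize(a[118:238,240:430],(792,500),interpolation=cv2.INTER_CUBIC)[:,:]
    A=cv2.resize(a[120:242,245:425],(443,300),interpolation=cv2.INTER_CUBIC)
    B=cv2.resize(b[120:250,245:415],(392,300),interpolation=cv2.INTER_CUBIC)
    A=cv2.resize(a[120:242,240:440],(480,293),interpolation=cv2.INTER_CUBIC)
    A=cv2.resize(a[120:242,240:440],(800,488),interpolation=cv2.INTER_CUBIC)
    cv2.imwrite('pics/'+f,A)
E
python3 -c "
from h import *
a=load('top')['color'];b=load('side')['color']
A=cv2.resize(a[125:235,290:390],(440,484),interpolation=cv2.INTER_CUBIC)
B=cv2.resize(b[165:225,280:340],(350,350),interpolation=cv2.INTER_CUBIC)
o=np.zeros((484,800,3),np.uint8);o[:,:440]=A;o[:350,450:]=B;cv2.imwrite('pics/t4.png',o)"
```

```text
(no output)
```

View pics/t4.png

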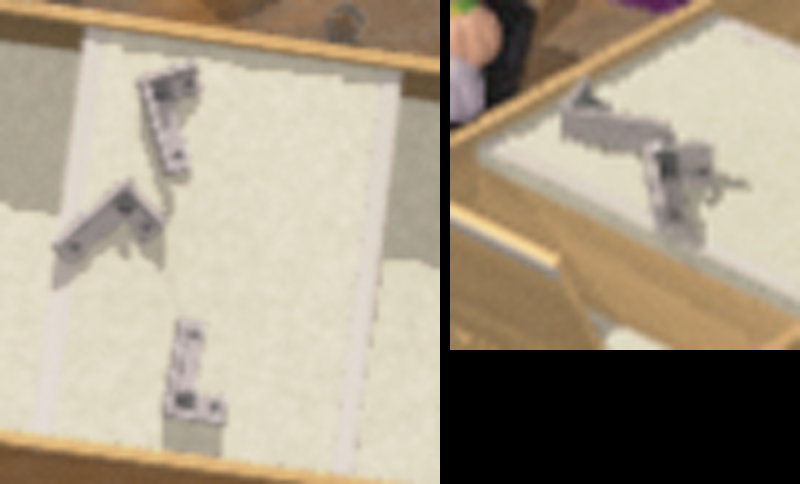

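B's heel is at (128,185), its short arm tip at (158,230), and its long end at (65,248) is already over the left edge. A and C are undisturbed. I'll push next on the short arm's outer side, just in front of the centre of mass.

```bash
python3 -c "
from h import *
c=load('top')
p=np.array([(130,183),(162,225),(60,245),(72,262),(145,238),(175,178),(185,320)])
G=atz(c,(p+.5)/4.4-.5+[290,125],.082)
print([ (1000*tocase(g))[:2].round(1).tolist() for g in G])
print(need(-5,0,89))
s=env.get_state();print((1000*tocase(s['ee_pos'])).round(1))"
```

```text
[[26.9, 54.4], [6.2, 33.8], [-12.6, 88.1], [-21.0, 80.3], [-2.3, 42.1], [33.2, 30.0], [-44.3, 14.4]]
(array([182.4,  24.2, 160.9]), array([ 0.18,  0.14, -0.29]))
[ -30.6 -181.8  250.3]
```

Emit:
carry_out(series=[{"jaw":1,"slide":[50,5,5],"spin":-0.3},{"jaw":1,"slide":[100,10,40],"spin":-0.3},{"jaw":1,"slide":[150,14,80],"spin":-0.3},{"jaw":1,"slide":[184,14,120],"spin":-0.3},{"jaw":1,"slide":[190,14,150],"spin":-0.3},{"jaw":1,"slide":[192,14,161.5],"spin":-0.3},{"jaw":1,"slide":[192,14,162],"spin":-0.3},{"jaw":1,"slide":[200,14,162],"spin":-0.3},{"jaw":1,"slide":[207,14,162],"spin":-0.3},{"jaw":1,"slide":[213,14,162],"spin":-0.3},{"jaw":1,"slide":[219,14,162],"spin":-0.3},{"jaw":1,"slide":[225,14,162],"spin":-0.3}])

```text
t: 6.65
ee_pos: [0.5367, 0.0201, 0.0863]
tcp_rot: [2.331, 2.106, 0.0]
force: [1.0, 0.1, 0.1]
finger_gap: 0.0
grasp_force: 0.0
```

Emit:
carry_out(series=[{"jaw":1,"slide":[7,0,0],"spin":0},{"jaw":1,"slide":[14,0,0],"spin":0},{"jaw":1,"slide":[21,0,0],"spin":0},{"jaw":1,"slide":[28,0,0],"spin":0},{"jaw":1,"slide":[35,0,0],"spin":0},{"jaw":1,"slide":[42,0,0],"spin":0},{"jaw":1,"slide":[48,0,0],"spin":0},{"jaw":1,"slide":[53,0,0],"spin":0},{"jaw":1,"slide":[56,0,0],"spin":0},{"jaw":1,"slide":[56,0,0],"spin":0}])

```text
t: 7.9
ee_pos: [0.5423, 0.0756, 0.0863]
tcp_rot: [2.331, 2.106, 0.0]
force: [-0.8, -0.5, -1.1]
finger_gap: 0.0003
grasp_force: 0.0
```

```bash
python3 - <<'E'
from h import *
st()
s0=load('side')['color'].astype(int); s1=grab('side')['color'].astype(int)
# left bin/deck guide pixels: where is "guide-grey" (neutral, darkish) in side view
def g(im): 
    d=im[165:225,280:345]; m=(abs(d[...,2]-d[...,0])<25)&(d.mean(-1)>90)&(d.mean(-1)<175); return m
for im in(s0,s1):
    n,l,stt,cc=cv2.connectedComponentsWithStats(g(im).astype(np.uint8),connectivity=4); print([(stt[i].tolist(),cc[i].round(0).tolist()) for i in range(1,n) if stt[i][4]>12])
E
```

```text
7.9 case mm [-17.1 103.4  86.3] F [-0.8 -0.5 -1.1] gap 0.00026258957661220257
[([0, 11, 6, 10, 50], [2.0, 16.0]), ([16, 14, 35, 31, 306], [34.0, 28.0]), ([62, 29, 3, 6, 16], [63.0, 32.0])]
[([0, 11, 6, 10, 48], [2.0, 16.0]), ([39, 29, 7, 12, 28], [42.0, 34.0]), ([62, 29, 3, 6, 15], [63.0, 31.0]), ([28, 31, 7, 13, 50], [31.0, 37.0]), ([46, 44, 19, 9, 74], [56.0, 48.0])]
```

Emit:
carry_out(series=[{"jaw":1,"slide":[-5,0,-20],"spin":0},{"jaw":1,"slide":[-30,10,-70],"spin":0},{"jaw":1,"slide":[-80,20,-110],"spin":0},{"jaw":0.5,"slide":[-135,20,-130],"spin":0},{"jaw":0.2,"slide":[-190,20,-140],"spin":0},{"jaw":0.05,"slide":[-250,10,-150],"spin":0},{"jaw":0.05,"slide":[-285,0,-150],"spin":0},{"jaw":0.05,"slide":[-285,0,-150],"spin":0}])

```text
t: 8.95
ee_pos: [0.5123, -0.2108, 0.2364]
tcp_rot: [2.336, 2.1, -0.001]
force: [-0.0, 0.3, 0.1]
finger_gap: 0.0405
grasp_force: 0.0
```

```bash
python3 - <<'E'
from h import *
st()
c=grab('top'); grab('side'); im=c['color'].astype(int)
# grey neutral guide pixels by case position
k=[proj(c,[W(x,y,72)])[0] for x,y in((113,88),(113,-88),(-113,-88),(-113,88))]
M=np.zeros(im.shape[:2],np.uint8); cv2.fillConvexPoly(M,np.int32(np.round(k)),1)
m=((im[...,1]<190)&(im[...,2]-im[...,0]<19)&(M>0)).astype(np.uint8)
n,l,stt,cc=cv2.connectedComponentsWithStats(m)
for i in range(1,n):
    if stt[i][4]>8:
        v,u=np.nonzero(l==i); G=atz(c,np.c_[u,v],.085); g=np.array([tocase(q)[:2]*1000 for q in G]); r=cv2.minAreaRect(g.astype(np.float32)); print(stt[i],g.min(0).round(),g.max(0).round(),np.round(cv2.boxPoints(r)).tolist())
# bin: pixels changed vs earlier? count grey px in left bin
E
```

```text
8.95 case mm [ -16.5 -184.6  236.4] F [-0.   0.3  0.1] gap 0.040456457067754
[322 140  13  25 187] [34. 25.] [95. 55.] [[33.0, 48.0], [37.0, 19.0], [95.0, 27.0], [92.0, 56.0]]
[304 167  19  16 171] [-17.  44.] [24. 89.] [[-17.0, 86.0], [-5.0, 42.0], [26.0, 50.0], [15.0, 94.0]]
[327 198  14  24 165] [-99. -13.] [-46.  20.] [[-99.0, -13.0], [-47.0, -13.0], [-46.0, 19.0], [-99.0, 20.0]]
```

```bash
cat >> h.py <<'E'
def fitg(c,hand,x0,y0,ths=np.arange(0,360,15),z0=72,poly=((113,89),(113,-89),(-113,-89),(-113,89)),rad=45):
    im=c['color'].astype(int); sc=4
    uc=proj(c,[W(x0,y0,z0+6)])[0].astype(int)-30; sub=im[uc[1]:uc[1]+60,uc[0]:uc[0]+60]
    m=((sub[...,1]<190)&(sub[...,2]-sub[...,0]<19)).astype(np.float32)
    m=cv2.resize(m,None,fx=sc,fy=sc)>.5
    M=np.zeros(m.shape,np.uint8); k=[(proj(c,[W(x,y,z0)])[0]+.5-uc)*sc for x,y in poly]; cv2.fillConvexPoly(M,np.int32(np.round(k)),1)
    R=np.zeros(m.shape,np.uint8); cv2.circle(R,(120,120),int(rad*.414*sc),1,-1)
    V=(M>0)&(R>0)
    def cost(p):
        r=render(c,p,hand,z0,sc,uc,m.shape)>0
        return -((r&m&V).sum()/max(1,((r|m)&V).sum()))
    best=[]
    for t in ths:
        o=minimize(cost,[x0,y0,np.radians(t)],method='Nelder-Mead',options=dict(initial_simplex=[[x0,y0,np.radians(t)],[x0+12,y0,np.radians(t)],[x0,y0+12,np.radians(t)],[x0,y0,np.radians(t+15)]],maxiter=80))
        best.append((o.fun,*o.x[:2].round(1),np.degrees(o.x[2]).round(0)))
    return sorted(best)[:3]
E
python3 - <<'E'
from h import *
c=load('top')
print('A',fitg(c,1,67,36)); print('B',fitg(c,1,8,72)); print('C',fitg(c,-1,-75,5))
E
```

```text
A [(np.float64(-0.8234478935698448), np.float64(68.6), np.float64(38.5), np.float64(203.0)), (np.float64(-0.8232028864834859), np.float64(68.8), np.float64(38.1), np.float64(202.0)), (np.float64(-0.8185338865836791), np.float64(68.8), np.float64(38.9), np.float64(204.0))]
B [(np.float64(-0.8332801022037688), np.float64(5.3), np.float64(70.9), np.float64(122.0)), (np.float64(-0.8323219418716065), np.float64(5.2), np.float64(71.5), np.float64(122.0)), (np.float64(-0.8320488118175979), np.float64(5.2), np.float64(71.6), np.float64(122.0))]
C [(np.float64(-0.773301970008821), np.float64(-75.8), np.float64(8.1), np.float64(359.0)), (np.float64(-0.7707845433255269), np.float64(-76.2), np.float64(7.6), np.float64(359.0)), (np.float64(-0.7700644405389573), np.float64(-76.6), np.float64(8.1), np.float64(1.0))]
```

B fits at case (5,71) with heading 122°; last time the finger slid past its tip on the front side. I'll push again with the closed fingers centred on the centre of mass (x=4).

Emit:
carry_out(series=[{"jaw":1,"slide":[50,10,0],"spin":0},{"jaw":1,"slide":[105,20,20],"spin":0},{"jaw":1,"slide":[160,20.5,50],"spin":0},{"jaw":1,"slide":[195,20.5,95],"spin":0},{"jaw":1,"slide":[200,20.5,130],"spin":0},{"jaw":1,"slide":[200,20.5,146],"spin":0},{"jaw":1,"slide":[200,20.5,148.5],"spin":0},{"jaw":1,"slide":[207,20.5,148.5],"spin":0},{"jaw":1,"slide":[214,20.5,148.5],"spin":0},{"jaw":1,"slide":[220,20.5,148.5],"spin":0},{"jaw":1,"slide":[226,20.5,148.5],"spin":0},{"jaw":1,"slide":[232,20.5,148.5],"spin":0}])

```text
t: 10.55
ee_pos: [0.5574, 0.021, 0.0881]
tcp_rot: [2.331, 2.106, 0.0]
force: [0.1, 0.1, 0.9]
finger_gap: -0.0001
grasp_force: 0.2
```

Emit:
carry_out(series=[{"jaw":1,"slide":[6,0,0],"spin":0},{"jaw":1,"slide":[12,0,0],"spin":0},{"jaw":1,"slide":[18,0,0],"spin":0},{"jaw":1,"slide":[24,0,0],"spin":0},{"jaw":1,"slide":[30,0,0],"spin":0},{"jaw":1,"slide":[36,0,0],"spin":0},{"jaw":1,"slide":[42,0,0],"spin":0},{"jaw":1,"slide":[47,0,0],"spin":0},{"jaw":1,"slide":[51,0,0],"spin":0},{"jaw":1,"slide":[51,0,0],"spin":0}])

```text
t: 11.8
ee_pos: [0.5626, 0.0717, 0.0878]
tcp_rot: [2.331, 2.107, 0.0]
force: [-0.5, -0.3, -0.0]
finger_gap: 0.0001
grasp_force: 0.0
```

Emit:
carry_out(series=[{"jaw":1,"slide":[-5,0,-20],"spin":0},{"jaw":1,"slide":[-30,-10,-70],"spin":0},{"jaw":1,"slide":[-80,-20,-110],"spin":0},{"jaw":0.5,"slide":[-135,-20,-130],"spin":0},{"jaw":0.2,"slide":[-190,-20,-140],"spin":0},{"jaw":0.05,"slide":[-250,-20,-150],"spin":0},{"jaw":0.05,"slide":[-283,-20,-150],"spin":0},{"jaw":0.05,"slide":[-283,-20,-150],"spin":0}])

```text
t: 12.8
ee_pos: [0.5136, -0.2108, 0.2379]
tcp_rot: [2.335, 2.101, -0.0]
force: [-1.3, -0.0, -0.1]
finger_gap: 0.0402
grasp_force: 0.0
```

```bash
cat >> h.py <<'E'
def blobs(c):
    im=c['color'].astype(int)
    k=[proj(c,[W(x,y,72)])[0] for x,y in((113,88),(113,-88),(-113,-88),(-113,88))]
    M=np.zeros(im.shape[:2],np.uint8); cv2.fillConvexPoly(M,np.int32(np.round(k)),1)
    n,l,s,_=cv2.connectedComponentsWithStats(((im[...,1]<190)&(im[...,2]-im[...,0]<19)&(M>0)).astype(np.uint8))
    for i in range(1,n):
        if s[i][4]>8:
            v,u=np.nonzero(l==i); g=np.array([tocase(q)[:2]*1000 for q in atz(c,np.c_[u,v],.085)]); print(s[i][4],g.min(0).round(),g.max(0).round())
E
python3 - <<'E'
from h import *
st(); c=grab('top'); grab('side'); blobs(c); print('A',fitg(c,1,68,38,[190,203,215]))
E
```

```text
12.8 case mm [ -15.3 -184.4  237.9] F [-1.3 -0.  -0.1] gap 0.04019887950262119
190 [34. 25.] [98. 55.]
167 [-99. -13.] [-46.  20.]
A [(np.float64(-0.8325055187637969), np.float64(69.4), np.float64(38.6), np.float64(202.0)), (np.float64(-0.8297989534563481), np.float64(69.4), np.float64(38.9), np.float64(202.0)), (np.float64(-0.8297051529346927), np.float64(69.4), np.float64(38.6), np.float64(203.0))]
```

B is off the deck and A hasn't moved. I'll push A with the jaws part open, so one finger bears on the short arm's tip and the other on the long arm's end, with the centre of mass between them.

Emit:
carry_out(series=[{"jaw":0.2,"slide":[50,25,0],"spin":0},{"jaw":0.2,"slide":[100,55,20],"spin":0},{"jaw":0.2,"slide":[150,78,50],"spin":0},{"jaw":0.2,"slide":[178,78,95],"spin":0},{"jaw":0.2,"slide":[182,78,130],"spin":0},{"jaw":0.2,"slide":[182,78,148],"spin":0},{"jaw":0.2,"slide":[182,78,151],"spin":0},{"jaw":0.2,"slide":[188,78,151],"spin":0},{"jaw":0.2,"slide":[194,78,151],"spin":0},{"jaw":0.2,"slide":[200,78,151],"spin":0},{"jaw":0.2,"slide":[206,78,151],"spin":0},{"jaw":0.2,"slide":[212,78,151],"spin":0}])

```text
t: 14.4
ee_pos: [0.6132, -0.0049, 0.0871]
tcp_rot: [2.331, 2.106, 0.001]
force: [0.2, -0.9, 0.8]
finger_gap: 0.0342
grasp_force: 0.3
```

Emit:
carry_out(series=[{"jaw":0.2,"slide":[6,0,0],"spin":0},{"jaw":0.2,"slide":[12,0,0],"spin":0},{"jaw":0.2,"slide":[18,0,0],"spin":0},{"jaw":0.2,"slide":[24,0,0],"spin":0},{"jaw":0.2,"slide":[30,0,0],"spin":0},{"jaw":0.2,"slide":[36,0,0],"spin":0},{"jaw":0.2,"slide":[42,0,0],"spin":0},{"jaw":0.2,"slide":[48,0,0],"spin":0},{"jaw":0.2,"slide":[54,0,0],"spin":0},{"jaw":0.2,"slide":[60,0,0],"spin":0},{"jaw":0.2,"slide":[64,0,0],"spin":0},{"jaw":0.2,"slide":[64,0,0],"spin":0}])

```text
t: 15.9
ee_pos: [0.6195, 0.0589, 0.0868]
tcp_rot: [2.331, 2.107, 0.0]
force: [-0.5, 0.0, 0.3]
finger_gap: 0.0341
grasp_force: 0.0
```

Emit:
carry_out(series=[{"jaw":0.2,"slide":[-5,0,-20],"spin":0},{"jaw":0.2,"slide":[-30,-10,-70],"spin":0},{"jaw":0.2,"slide":[-80,-30,-110],"spin":0},{"jaw":0.2,"slide":[-135,-50,-130],"spin":0},{"jaw":0.2,"slide":[-190,-70,-140],"spin":0},{"jaw":0.2,"slide":[-250,-80,-150],"spin":0},{"jaw":0.2,"slide":[-278,-80,-150],"spin":0},{"jaw":0.2,"slide":[-278,-80,-150],"spin":0}])

```text
t: 16.9
ee_pos: [0.5113, -0.2123, 0.2371]
tcp_rot: [2.334, 2.101, -0.0]
force: [-0.1, -1.1, -0.5]
finger_gap: 0.0343
grasp_force: 0.0
```

```bash
python3 - <<'E'
from h import *
st(); c=grab('top'); grab('side'); blobs(c); print('C',fitg(c,-1,-76,8,[-10,0,10]))
E
```

```text
16.9 case mm [ -17.3 -186.1  237.1] F [-0.1 -1.1 -0.5] gap 0.034324734084457714
166 [-99. -12.] [-46.  20.]
C [(np.float64(-0.7810563588079079), np.float64(-76.3), np.float64(8.4), np.float64(-1.0)), (np.float64(-0.7776145710928319), np.float64(-76.3), np.float64(7.9), np.float64(-2.0)), (np.float64(-0.7736565420560748), np.float64(-76.1), np.float64(7.5), np.float64(-0.0))]
```

A is off the deck. Next is C at (-76,8), which I'll push right against its flat outer fence with slightly opened fingers.

Emit:
carry_out(series=[{"jaw":0.62,"slide":[55,-15,0],"spin":0},{"jaw":0.62,"slide":[110,-30,0],"spin":0},{"jaw":0.62,"slide":[165,-45,10],"spin":0},{"jaw":0.62,"slide":[215,-57,50],"spin":0},{"jaw":0.62,"slide":[226,-57,100],"spin":0},{"jaw":0.62,"slide":[226,-57,135],"spin":0},{"jaw":0.62,"slide":[226,-57,147],"spin":0},{"jaw":0.62,"slide":[222,-57,148],"spin":0},{"jaw":0.62,"slide":[216,-57,148],"spin":0},{"jaw":0.62,"slide":[210,-57,148],"spin":0},{"jaw":0.62,"slide":[204,-57,148],"spin":0},{"jaw":0.62,"slide":[197,-57,148],"spin":0}])

```text
t: 18.5
ee_pos: [0.4753, -0.0089, 0.0893]
tcp_rot: [2.331, 2.105, 0.001]
force: [-0.4, 0.9, 0.7]
finger_gap: 0.0162
grasp_force: 0.3
```

Emit:
carry_out(series=[{"jaw":0.62,"slide":[-8,0,0],"spin":0},{"jaw":0.62,"slide":[-16,0,0],"spin":0},{"jaw":0.62,"slide":[-24,0,0],"spin":0},{"jaw":0.62,"slide":[-32,0,0],"spin":0},{"jaw":0.62,"slide":[-40,0,0],"spin":0},{"jaw":0.62,"slide":[-48,0,0],"spin":0},{"jaw":0.62,"slide":[-56,0,0],"spin":0},{"jaw":0.62,"slide":[-63,0,0],"spin":0},{"jaw":0.62,"slide":[-70,0,0],"spin":0},{"jaw":0.62,"slide":[-76,0,0],"spin":0},{"jaw":0.62,"slide":[-82,0,0],"spin":0},{"jaw":0.62,"slide":[-88,0,0],"spin":0}])

```text
t: 20.0
ee_pos: [0.4661, -0.0961, 0.0888]
tcp_rot: [2.331, 2.106, 0.0]
force: [-0.3, -0.5, -0.6]
finger_gap: 0.0165
grasp_force: 0.0
```

Emit:
carry_out(series=[{"jaw":0.62,"slide":[-5,0,0],"spin":0},{"jaw":0.62,"slide":[-10,0,0],"spin":0},{"jaw":0.62,"slide":[-15,0,0],"spin":0},{"jaw":0.62,"slide":[-17,0,0],"spin":0},{"jaw":0.62,"slide":[-10,0,-10],"spin":0},{"jaw":1,"slide":[20,20,-60],"spin":0},{"jaw":1,"slide":[75,40,-110],"spin":0},{"jaw":1,"slide":[130,50,-140],"spin":0},{"jaw":1,"slide":[190,57,-160],"spin":0},{"jaw":1,"slide":[250,57,-180],"spin":0},{"jaw":1,"slide":[300,57,-190],"spin":0},{"jaw":1,"slide":[350,57,-190],"spin":0}])

```text
t: 21.5
ee_pos: [0.5584, 0.2499, 0.2813]
tcp_rot: [2.329, 2.107, 0.006]
force: [0.8, -0.5, -0.3]
finger_gap: -0.0002
grasp_force: 0.0
```

```bash
python3 - <<'E'
from h import *
st(); c=grab('top'); s=grab('side'); blobs(c)
a,b=c['color'],s['color']
o=np.zeros((600,800,3),np.uint8)
o[:330,:]=cv2.resize(a[115:247,170:490],(800,330),interpolation=cv2.INTER_CUBIC)
o[330:,:432]=cv2.resize(b[110:255,230:430],(432,270),interpolation=cv2.INTER_AREA); cv2.imwrite('pics/t5.png',o)
E
```

```text
21.5 case mm [-19.6 278.4 281.3] F [ 0.8 -0.5 -0.3] gap -0.00016176925888147602
```

View pics/t5.png

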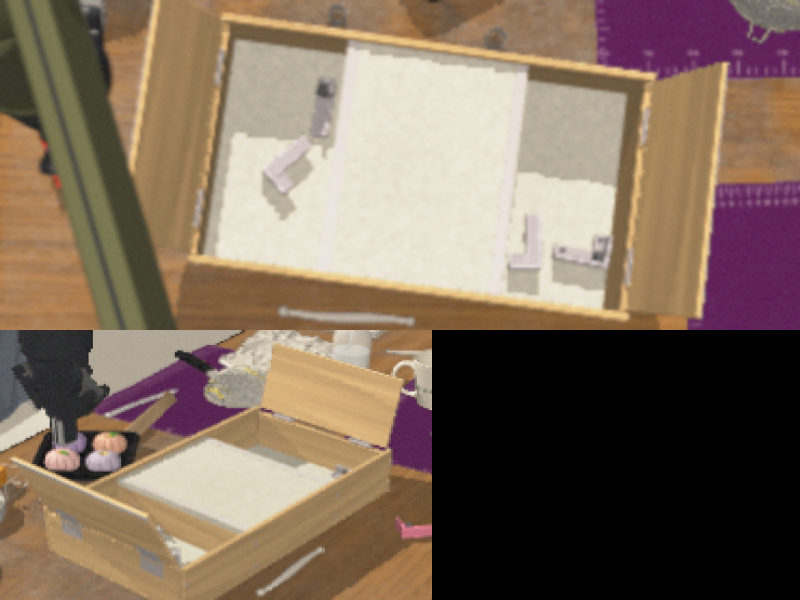

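All three guides lie in the bins, two on the left and two on the right, and the deck is empty. The gripper is just outside the left lid. Now the lids: I'll lower the closed fingers outside the left lid.

Emit:
carry_out(series=[{"jaw":1,"slide":[8,5,0],"spin":0},{"jaw":1,"slide":[12,10,0],"spin":0},{"jaw":1,"slide":[12,10,40],"spin":0},{"jaw":1,"slide":[12,10,70],"spin":0},{"jaw":1,"slide":[12,10,90],"spin":0},{"jaw":1,"slide":[12,10,100],"spin":0},{"jaw":1,"slide":[12,10,100],"spin":0}])

```text
t: 22.48
ee_pos: [0.5694, 0.2567, 0.1784]
tcp_rot: [-2.332, -2.104, 0.002]
force: [0.9, -0.0, 0.4]
finger_gap: 0.0001
grasp_force: 0.0
```

```bash
python3 -c "
from h import *
st()
for f in range(110,-1,-10):
    r=np.radians(f); print(f,(208-96*np.cos(r)+5*np.sin(r)+11).round(),(74+96*np.sin(r)+5*np.cos(r)+14).round())"
```

```text
22.475 case mm [ -9.4 286.4 178.4] F [ 0.9 -0.   0.4] gap 8.264152430132662e-05
110 257.0 177.0
100 241.0 182.0
90 224.0 184.0
80 207.0 183.0
70 191.0 180.0
60 175.0 174.0
50 161.0 165.0
40 149.0 154.0
30 138.0 140.0
20 130.0 126.0
10 125.0 110.0
0 123.0 93.0
```

Emit:
carry_out(series=[{"jaw":1,"slide":[-16,0,0],"spin":0},{"jaw":1,"slide":[-29,0,1],"spin":0},{"jaw":1,"slide":[-45,0,-4],"spin":0},{"jaw":1,"slide":[-62,0,-6],"spin":0},{"jaw":1,"slide":[-79,0,-5],"spin":0},{"jaw":1,"slide":[-95,0,-2],"spin":0},{"jaw":1,"slide":[-111,0,4],"spin":0},{"jaw":1,"slide":[-125,0,13],"spin":0},{"jaw":1,"slide":[-137,0,24],"spin":0},{"jaw":1,"slide":[-148,0,38],"spin":0},{"jaw":1,"slide":[-156,0,52],"spin":0},{"jaw":1,"slide":[-161,0,67],"spin":0}])

```text
t: 23.98
ee_pos: [0.5529, 0.0969, 0.1106]
tcp_rot: [-2.331, -2.106, 0.001]
force: [0.8, 0.6, 0.6]
finger_gap: 0.0002
grasp_force: 0.2
```

Emit:
carry_out(series=[{"jaw":1,"slide":[-1,0,8],"spin":0},{"jaw":1,"slide":[-1,0,13],"spin":0},{"jaw":1,"slide":[-1,0,16],"spin":0},{"jaw":1,"slide":[-1,0,17],"spin":0},{"jaw":1,"slide":[-1,0,17],"spin":0}])

```text
t: 24.6
ee_pos: [0.5532, 0.0967, 0.0951]
tcp_rot: [2.331, 2.106, 0.001]
force: [-0.2, -0.2, -0.0]
finger_gap: 0.0002
grasp_force: 0.0
```

```bash
python3 -c "
from h import *
st()"
```

```text
24.6 case mm [ -8.5 125.5  95.1] F [-0.2 -0.2 -0. ] gap 0.0001538285113263548
```

Emit:
carry_out(series=[{"jaw":1,"slide":[0,0,1],"spin":0},{"jaw":1,"slide":[0,0,2],"spin":0},{"jaw":1,"slide":[0,0,3],"spin":0},{"jaw":1,"slide":[0,0,3],"spin":0}])

```text
t: 25.1
ee_pos: [0.5529, 0.0964, 0.0918]
tcp_rot: [-2.331, -2.106, 0.0]
force: [-0.4, -0.3, 0.6]
finger_gap: 0.0003
grasp_force: 0.0
```

```bash
python3 -c "
from h import *
st()"
```

```text
25.1 case mm [ -8.8 125.2  91.8] F [-0.4 -0.3  0.6] gap 0.0002657905054748132
```

Emit:
carry_out(series=[{"jaw":1,"slide":[0,0,1],"spin":0},{"jaw":1,"slide":[0,0,2],"spin":0},{"jaw":1,"slide":[0,0,2],"spin":0}])

```text
t: 25.48
ee_pos: [0.553, 0.0964, 0.0914]
tcp_rot: [2.331, 2.106, 0.001]
force: [-3.0, -1.3, 12.2]
finger_gap: -0.0001
grasp_force: 5.9
```

```bash
python3 - <<'E'
from h import *
st(); s=grab('side'); im=s['color']
# shut lid: wood colour expected over the left bin; sample side image at lid-top points
for p in((60,150,77),(0,190,77),(-60,150,77),(-80,120,77),(80,120,77)):
    u=proj(s,[W(*p)])[0].round().astype(int); print(p,u,im[u[1],u[0]])
E
```

```text
25.475 case mm [ -8.7 125.3  91.4] F [-3.  -1.3 12.2] gap -7.298613870949903e-05
(60, 150, 77) [282 204] [136 198 231]
(0, 190, 77) [287 218] [131 188 225]
(-60, 150, 77) [314 219] [133 192 228]
(-80, 120, 77) [327 217] [ 95 136 164]
(80, 120, 77) [284 197] [137 198 232]
```

The left lid is shut: there's firm contact at 12 N, with wood colour everywhere over the bin. Now over to the right lid.

Emit:
carry_out(series=[{"jaw":1,"slide":[0,0,-40],"spin":0},{"jaw":1,"slide":[-10,0,-95],"spin":0},{"jaw":1,"slide":[-40,0,-145],"spin":0},{"jaw":1,"slide":[-85,0,-185],"spin":0},{"jaw":1,"slide":[-140,0,-195],"spin":0},{"jaw":1,"slide":[-198,0,-195],"spin":0},{"jaw":1,"slide":[-255,0,-195],"spin":0},{"jaw":1,"slide":[-312,0,-195],"spin":0},{"jaw":1,"slide":[-365,0,-195],"spin":0},{"jaw":1,"slide":[-402,0,-195],"spin":0},{"jaw":1,"slide":[-402,0,-195],"spin":0},{"jaw":1,"slide":[-402,0,-195],"spin":0}])

```text
t: 27.02
ee_pos: [0.512, -0.3029, 0.2844]
tcp_rot: [-2.33, -2.105, -0.001]
force: [0.9, 0.3, 0.9]
finger_gap: 0.0003
grasp_force: 0.0
```

Emit:
carry_out(series=[{"jaw":1,"slide":[0,0,40],"spin":0},{"jaw":1,"slide":[0,0,75],"spin":0},{"jaw":1,"slide":[0,0,95],"spin":0},{"jaw":1,"slide":[0,0,106],"spin":0},{"jaw":1,"slide":[0,0,106],"spin":0}])

```text
t: 27.65
ee_pos: [0.5123, -0.3023, 0.1784]
tcp_rot: [-2.329, -2.107, 0.0]
force: [0.8, 0.3, -0.5]
finger_gap: -0.0
grasp_force: 0.0
```

```bash
python3 -c "
from h import *
st();print(need(-10,-277,178))"
```

```text
27.65 case mm [  -6.8 -275.5  178.4] F [ 0.8  0.3 -0.5] gap -5.285153599469079e-06
(array([-1.4, -3.2,  0.4]), array([-0.07, -0.05,  0.36]))
```

Emit:
carry_out(series=[{"jaw":1,"slide":[9,0,0],"spin":0},{"jaw":1,"slide":[19,0,1],"spin":0},{"jaw":1,"slide":[35,0,-4],"spin":0},{"jaw":1,"slide":[52,0,-6],"spin":0},{"jaw":1,"slide":[69,0,-5],"spin":0},{"jaw":1,"slide":[85,0,-2],"spin":0},{"jaw":1,"slide":[101,0,4],"spin":0},{"jaw":1,"slide":[115,0,13],"spin":0},{"jaw":1,"slide":[127,0,24],"spin":0},{"jaw":1,"slide":[138,0,38],"spin":0},{"jaw":1,"slide":[146,0,52],"spin":0},{"jaw":1,"slide":[151,0,67],"spin":0}])

```text
t: 29.15
ee_pos: [0.5274, -0.1527, 0.1106]
tcp_rot: [-2.33, -2.106, 0.0]
force: [-0.2, 0.2, 1.3]
finger_gap: 0.0
grasp_force: 0.2
```

Emit:
carry_out(series=[{"jaw":1,"slide":[1,0,8],"spin":0},{"jaw":1,"slide":[1,0,14],"spin":0},{"jaw":1,"slide":[1,0,18],"spin":0},{"jaw":1,"slide":[1,0,20],"spin":0},{"jaw":1,"slide":[1,0,21.5],"spin":0},{"jaw":1,"slide":[1,0,22],"spin":0},{"jaw":1,"slide":[1,0,22],"spin":0}])

```text
t: 30.02
ee_pos: [0.5279, -0.1526, 0.0914]
tcp_rot: [2.33, 2.105, 0.001]
force: [-2.3, 0.1, 9.7]
finger_gap: -0.0003
grasp_force: 4.8
```

```bash
python3 -c "
from h import *
st()"
```

```text
30.025 case mm [  -7.3 -125.    91.4] F [-2.3  0.1  9.7] gap -0.0003479682284883163
```

The right lid gives the same contact (tip at 77.4 mm, about 10 N), so it is shut. I'll retract and check with a last look.

Emit:
carry_out(series=[{"jaw":1,"slide":[0,0,-30],"spin":0},{"jaw":1,"slide":[0,0,-90],"spin":0},{"jaw":1,"slide":[-20,0,-140],"spin":0},{"jaw":1,"slide":[-70,-10,-170],"spin":0},{"jaw":1,"slide":[-125,-30,-180],"spin":0},{"jaw":1,"slide":[-180,-50,-180],"spin":0},{"jaw":1,"slide":[-230,-70,-180],"spin":0},{"jaw":1,"slide":[-270,-90,-180],"spin":0},{"jaw":1,"slide":[-300,-110,-180],"spin":0},{"jaw":1,"slide":[-300,-110,-180],"spin":0}])

```text
t: 31.28
ee_pos: [0.3862, -0.4419, 0.2699]
tcp_rot: [2.335, 2.101, -0.001]
force: [-0.6, 0.0, -1.3]
finger_gap: -0.0002
grasp_force: 0.0
```

```bash
python3 - <<'E'
from h import *
st(); c=grab('top'); s=grab('side')
a,b=c['color'],s['color']
o=np.zeros((600,800,3),np.uint8)
o[:330,:]=cv2.resize(a[115:247,170:490],(800,330),interpolation=cv2.INTER_CUBIC)
o[330:,:432]=cv2.resize(b[110:255,230:430],(432,270),interpolation=cv2.INTER_AREA); cv2.imwrite('pics/t6.png',o)
E
```

```text
31.275 case mm [-117.4 -427.7  269.9] F [-0.6  0.  -1.3] gap -0.00018003646143948825
```

View pics/t6.png

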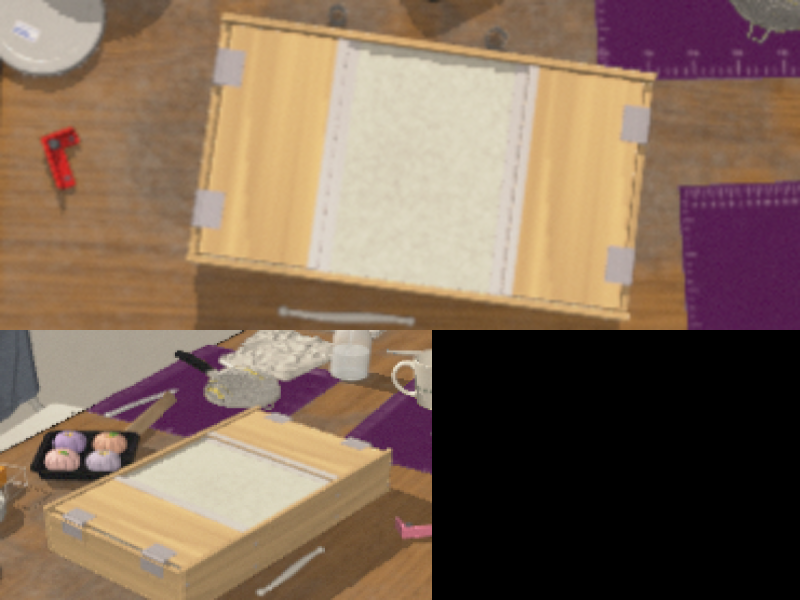

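Both lids lie flat, the deck is empty, and the tools around the case are where they were.

```bash
python3 -c "
from cell import workorder
print(workorder.hand_in())"
```

```text
the job is handed in; nothing more can be done
None
```

The job is handed in: the two left-hand guides are in the left bin, the right-hand one is in the right bin with its fellow, both lids are fully shut, and the tools around the case are untouched, all in about 31 s of the 64 s allowed.

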